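Lock a chrome cover in the holding jig

TASK

Pick up the loose chrome bowl cover and set it down flat between the four brass pins of the holding jig, then let go of it. Then push, without gripping, the jig's red-knobbed clamp handle round over the cover, up its cam and on until it drops into the low notch and its rubber pad holds the cover; find the notch by feel and never force the handle. Leave the black cover and everything else on the table as they are, and leave the handle standing free.

Things in the scene. Friction and masses are not known exactly. Their poses are not given: they have to be found in the camera images.
- cover: the loose chrome bowl cover: a shallow dish, outline a stadium (straight sides, half-round ends) 110 mm long, 58 mm wide, 24 mm tall, walls 5 mm, floor 10 mm, 0.15 to 0.3 kg, lying dish-up on the table. Origin: centre of its underside; x along its length, z up. Both ends alike. Grip it across the 58 mm at mid-length. It and the black one may have swapped places.
- spare: the same cover in black, not wanted: leave it where it lies. Origin: centre of its underside, x along its length.
- jig: the holding jig, screwed down: aluminium plate 150 x 240 mm, 20 mm thick, with the nest and the handle's post. Origin: on the table under the post's upright axis, about which the handle turns; z up. In its frame the nest is at (0, -100, 20) mm; the handle points to -x at swing 0 and turns anticlockwise seen from above, so at swing pi/2 it points to -y, over the nest.
- nest (a point): centre of the nest on the plate's top, 20 mm above the table, where the centre of the cover's underside belongs. Axes as the jig's: the cover's length lies along x, either way round. Four brass pins, 10 mm in diameter, 14 mm tall with tapered tops, stand at (+-52.5, +-25.5) mm round the cover's half-round ends with about 2 mm of play. The long sides are free for the fingers.
- lever: the clamp handle: grey hood (84 mm across, top 82 mm above the table) over the post, yellow arm 22 mm wide (upper face 74 mm above the table at lift 0), rubber pad under it 100 mm from the axis (68 mm along the arm, 16 mm wide), red knob at its end. Origin: on the post axis; -x points along the arm. Over 30 N between fingers and handle (a squeeze counts too) is forcing it.
- knob (a point): mid-height of the red knob, an upright cylinder 22 mm in diameter, 56 mm tall, its axis 160 mm from the post axis; at lift 0 it reaches from 74 to 130 mm above the table (this point 102 mm). Push it sideways with the fingers or straddle it loosely with them open: it must stay free to rise and fall. Gripped firmly it cannot drop.
- swing (a joint): angle of the clamp handle, rad: 0 along the jig's -x, growing anticlockwise seen from above; starts at -0.35 to 0. The notch is hidden under the hood, its centre anywhere from 1.15 to 2.0, play about 0.05 either way, a hard stop behind it. The ramp begins 1.0 before the notch, the crest 0.4 before it. Turning takes 1 to 2 N at the knob on the level, 6 to 13 N on the ramp.
- lift (a joint): height of the clamp handle, m: 0 on the level track where it starts, about +0.009 on the crest of the cam, about -0.008 once dropped into the notch with its pad on the seated cover. A spring presses it down with 15 to 25 N, so it drops by itself.
- bottle: clear bottle with blue cap, 170 mm tall, a bystander. Origin: centre of its underside.
- jar: amber jar, 80 mm tall, a bystander. Origin: centre of its underside.
- tape: yellow roll of tape, 90 mm across, a bystander. Origin: centre of its underside.
- brush: brush lying on the table, a bystander.
- cup: white cup, 80 mm across, 70 mm tall, a bystander. Origin: centre of its underside.
Things that resemble listed ones, but are neither listed nor needed, are in the scene too. What is shaped like the cover but blue or orange is not meant.

How it is judged:
On the way, in this order (a step that is already met when the one before it is completed fails the run):
1. the chrome cover lies flat in the nest, released, the handle not yet turned (swing below 0.3) (x of cover in the frame of nest between -0.005 and 0.005 m and y of cover in the frame of nest between -0.005 and 0.005 m and z of cover in the frame of nest between -0.005 and 0.005 m and angle between the x axis of cover and the x axis of nest, either way round below 0.12 rad and angle between cover's own z axis and vertical below 0.06 rad and contact force between the fingers and cover below 0.1 N and value of joint swing below 0.3 rad), for 0.2 s.
2. the handle rides up its cam (lift above 7 mm) with the cover still in the nest (x of cover in the frame of nest between -0.005 and 0.005 m and y of cover in the frame of nest between -0.005 and 0.005 m and z of cover in the frame of nest between -0.005 and 0.005 m and angle between the x axis of cover and the x axis of nest, either way round below 0.12 rad and angle between cover's own z axis and vertical below 0.06 rad and value of joint lift above 0.007 m), for 0.05 s.
At the end, for the whole second after the job is handed in: The chrome cover lies flat in the nest (within 5 mm, 0.12 rad, tilt under 0.06 rad); the handle has dropped into the notch (swing above 1.0, lift below -4.5 mm) and presses on the cover with more than 3 N; all at rest (x of cover in the frame of nest between -0.005 and 0.005 m and y of cover in the frame of nest between -0.005 and 0.005 m and z of cover in the frame of nest between -0.005 and 0.005 m and angle between the x axis of cover and the x axis of nest, either way round below 0.12 rad and angle between cover's own z axis and vertical below 0.06 rad and value of joint swing above 1 rad and value of joint lift below -0.0045 m and contact force between lever and cover above 3 N and velocity of joint swing below 0.05 rad/s and linear speed of cover below 0.02 m/s); the robot touches nothing.
It fails at once if the handle is forced: more than 30 N between the fingers and the handle (contact force between the fingers and lever above 30 N).
It fails at once if the cover is dropped or thrown (moves faster than 0.5 m/s out of the fingers) (contact force between the fingers and cover below 0.05 N and linear speed of cover above 0.5 m/s).
It fails at once if the black cover or another bystander is moved by more than 25 mm (distance of any of spare, bottle, jar, tape, brush, cup from where it was at the start of the episode above 0.025 m).
It also fails if it takes over 72 s, if anything falls off the work surface, if the arm or the gripper's body presses on something with over 40 N, if the wrist force passes 120 N, or if a joint passes its speed limit or range.

ROBOT

A 7-joint arm with a two-finger parallel gripper is mounted at the origin on the work surface. World frame = base frame: x ahead of the robot, y to its left, z up, the work surface at z = 0. Lengths are in m, angles in rad, forces in N, time in s.
With the tool pointing down it reaches from about 0.425 to 0.825 m from the base axis. Payload 3.6 kg.
Tool frame: the origin (TCP) lies midway between the tips of the shut fingers; the grasp point (between the pads) lies 19 mm behind it; z points along the fingers, y is the line along which they close (so a half turn about z gives the same grasp; the last joint's range is limited). The gripper opens to 85 mm and grips with 20 to 120 N. Pads are 22 mm wide; open, the fingers measure 114 mm over their backs; the gripper's body (76 mm by 85 mm) begins 54 mm behind the grasp point. The pads swing forward as they close: fully open they stand 13 mm farther back than shut.
Start: joints at [-1.236, 0.615, -0.013, 1.423, 0.008, 1.103, -0.04], TCP at [0.229, 0.608, 0.208] pointing down, gripper open.
Joint ranges: [-3.12, 3.12], [-0.3, 2.06], [-1.34, 1.32], [0.26, 2.42], [-1.36, 4.5], [0.01, 1.98], [-2.84, 2.84]. Speed limits (rad/s): [2.79, 2.79, 3.14, 3.14, 3.14, 3.14, 3.14].

INTERFACE

Orientations are given as a unit quaternion [w, x, y, z].
In Python, from workcell import telemetry, imaging, order, trace gives the robot as it stands.
- The arm moves only by the shell command python3 -m jog 'ROWS' [OPENING] [FORCE]. ROWS is a JSON list of rows, 1 to 10 of them, each of 6 numbers: dx, dy, dz in m, then a rotation vector rx, ry, rz in rad; each row is the pose to reach, as a shift and turn from the pose commanded when the command began, along the tool's axes at that moment; what a row does not reach only later rows make up. A row lasts 1/12 s, in which the tool goes at most 0.0417 m and 0.125 rad, less where a joint would pass 70% of its speed; a pose out of reach is approached as far as the arm can. OPENING is the finger opening in m, set as the command begins (- or left out keeps the last). The fingers move at their own pace and stop on an object; FORCE is the grip in N (left out, the last holds). Time passes only in rows, so rows that do not move let the fingers close. It prints the time, the measured TCP pose, the force, the opening and the grip force at its end.
- telemetry.sense(): the state, without advancing time (a new reading comes with each control period).
- imaging.snapshot(name): name is "scene" or "top"; returns (picture, depth): 420x560x3 uint8, blue, green, red; 420x560 float32, m along the optical axis (not along the pixel's ray), 0 where there is no reading.
- imaging.camera_model(name): a dict with "camera_matrix" (3x3 intrinsics, pixels), "pose" (4x4, takes a point from camera to world coordinates). Camera axes: x right, y up, looking along -z (the intrinsics and any distortion apply to the point x, -y, -z); pixel columns grow to the right and rows downward; lengths in m; the calibration is good to about 2 mm. A picture is of the moment at which its call begins. camera_model takes no time and is no camera call.
- order.close_job(): hands the job in; it is judged then, once.
Trained networks look in the newest picture that a camera, given by its name, has taken for a name from the list of things; names that differ only in an ending like _2 or _b are one class to them, and where a whole thing is asked for, a point or a joint stands for the part that bears it (a point fixed in the world has none). Each returns a list of dicts, best first, with "conf" (0 to 1); they miss things now and then, are a little off and sometimes report something else, mostly with a low value. They report only what shows in the picture. A call takes as long as a camera call. They do not tell look-alikes from the thing itself.
- trace(target, camera): "pixels" (420x560 bool, what is visible of it) and "box" ([left, top, right, bottom] in pixels, round what is visible of it).
The state is a dict: "time_s": time; "qpos": joint angles; "dq": joint speeds; "joint_efforts": joint torques, N m; "ee_pos": TCP position; "orientation": TCP orientation; "contact_force": force on the tool from outside, world axes, zero at the start; "wrist_torque": the same for the moment, N m; "width": finger opening in m; "finger_force": force on a finger pad.
Only numpy, scipy, OpenCV 4.12 (cv2) and the standard library are available. Lean on these libraries where they do the work, as an engineer would, in place of code of your own. Each camera call takes 0.05 s, during which the arm holds its last target. There are 200 camera calls.

## Working session

There is one attempt and no reset: what is moved stays moved. The work goes in short steps, Python scripts to look and compute and a shell command to move; the robot and the scene stay as the last step left them, time stands still between calls to the robot, and variables do not carry over. Pictures are saved under pics/ and viewed, at most 10 in all, crops included, and the job is handed in when it is done.

```bash
ls; mkdir -p pics; python3 - <<'E'
from workcell import telemetry, imaging, order, trace
import cv2,numpy as np
s=telemetry.sense();print({k:np.round(v,3).tolist() for k,v in s.items()})
for n in("scene","top"):
    p,d=imaging.snapshot(n);cv2.imwrite(f"pics/{n}0.png",p);np.save(f"pics/{n}0.npy",d)
    m=imaging.camera_model(n);print(n,m)
E
```

```text
pics
{'time_s': 0.0, 'qpos': [-1.237, 0.616, -0.013, 1.425, 0.008, 1.103, -0.04], 'dq': [0.0, 0.0, 0.001, -0.001, 0.001, 0.0, -0.001], 'joint_efforts': [-0.0, -46.923, 0.259, -17.103, 0.01, 0.01, -0.0], 'ee_pos': [0.229, 0.607, 0.207], 'orientation': [-0.0, 0.179, 0.984, -0.001], 'contact_force': [-0.293, -0.005, -0.524], 'wrist_torque': [0.008, -0.009, 0.028], 'finger_force': 0.0, 'width': 0.085}
scene {'camera_matrix': array([[460.22323958,   0.        , 282.59349143],
       [  0.        , 460.22323958, 205.19448381],
       [  0.        ,   0.        ,   1.        ]]), 'pose': array([[ 0.12052896, -0.86049503,  0.49499604,  1.13555177],
       [ 0.99270824,  0.10536367, -0.05855638, -0.0599945 ],
       [-0.00176713,  0.49844438,  0.86691988,  1.21881328],
       [ 0.        ,  0.        ,  0.        ,  1.        ]])}
top {'camera_matrix': array([[461.4624801,   0.       , 281.0658701],
       [  0.       , 461.4624801, 207.7448665],
       [  0.       ,   0.       ,   1.       ]]), 'pose': array([[ 0.0187008 ,  0.98336157, -0.18069394,  0.22638304],
       [-0.99972511,  0.02094722,  0.01053175,  0.02198476],
       [ 0.01414155,  0.18044732,  0.98348298,  1.4411563 ],
       [ 0.        ,  0.        ,  0.        ,  1.        ]])}
```

View pics/scene0.png

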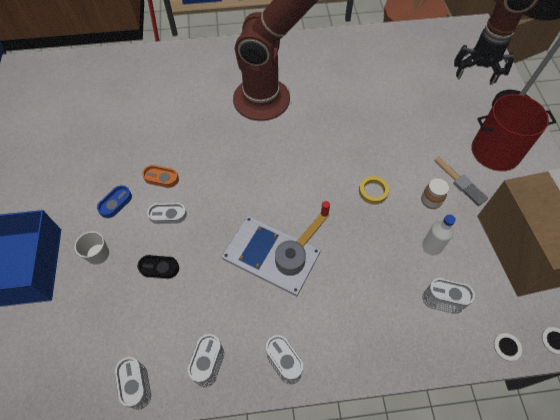

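View pics/top0.png

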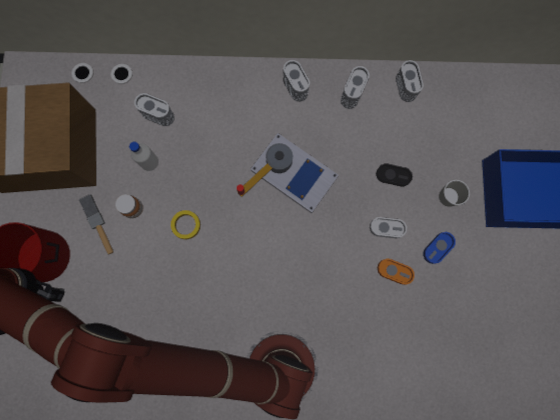

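```bash
cat > h.py <<'E'
import numpy as np,cv2
from workcell import telemetry, imaging, order, trace
def cloud(d,n):
    m=imaging.camera_model(n);K=m["camera_matrix"];P=m["pose"]
    v,u=np.mgrid[:d.shape[0],:d.shape[1]]
    c=np.stack([(u-K[0,2])/K[0,0]*d,-(v-K[1,2])/K[1,1]*d,-d],-1)
    return c@P[:3,:3].T+P[:3,3]
def proj(X,n):
    m=imaging.camera_model(n);K=m["camera_matrix"];P=m["pose"]
    c=(np.atleast_2d(X)-P[:3,3])@P[:3,:3]
    return np.c_[K[0,2]+K[0,0]*c[:,0]/-c[:,2],K[1,2]-K[1,1]*c[:,1]/-c[:,2]]
def ray(u,v,z,n):
    m=imaging.camera_model(n);K=m["camera_matrix"];P=m["pose"]
    r=P[:3,:3]@np.array([(u-K[0,2])/K[0,0],-(v-K[1,2])/K[1,1],-1]);return P[:3,3]+r*(z-P[2,3])/r[2]
def tri(a,na,b,nb):
    o=[];D=[]
    for (u,v),n in((a,na),(b,nb)):
        p,q=ray(u,v,0,n),ray(u,v,.5,n);o.append(p);D.append((q-p)/np.linalg.norm(q-p))
    A=sum(np.eye(3)-np.outer(x,x) for x in D);B=sum((np.eye(3)-np.outer(x,x))@y for x,y in zip(D,o))
    return np.linalg.solve(A,B)
E
python3 - <<'E'
from h import *
for n in("scene","top"):
    d=np.load(f"pics/{n}0.npy");C=cloud(d,n);im=cv2.imread(f"pics/{n}0.png")
    tab=(d>0)&(abs(C[...,2])<.006);print(n,"table z",np.median(C[...,2][tab]),d[tab].size)
    cand={"scene":{"near":(167,213),"black":(158,266),"b":(205,358),"c":(283,357),"d":(130,382),"e":(450,292),"orange":(160,176),"blue":(114,201)},
     "top":{"near":(388,228),"black":(394,175),"b":(357,83),"c":(296,77),"d":(411,77),"e":(152,106),"orange":(396,271),"blue":(439,247)}}[n]
    lab=cv2.connectedComponentsWithStats(((C[...,2]>.009)&(d>0)).astype(np.uint8))
    for k,(u,v) in cand.items():
        w=lab[1][v-14:v+15,u-14:u+15];ids=w[w>0]
        i=np.bincount(ids).argmax();M=lab[1]==i;X=C[M]
        X=X
        r=cv2.minAreaRect(X[:,:2].astype(np.float32))
        print(k,M.sum(),"z pct",np.percentile(X[:,2],[5,25,50,75,95]).round(3),"rect",np.round(r[0],3),np.round(r[1],3),round(r[2],1))
p=[]
for n,(a,b,c,e) in {"scene":(100,160,320,310),"top":(220,120,430,290)}.items():
    im=cv2.imread(f"pics/{n}0.png")[b:e,a:c];p.append(cv2.resize(im,None,fx=580/(c-a)*.69,fy=580/(c-a)*.69,interpolation=2))
W=min(x.shape[0] for x in p);cv2.imwrite("pics/crop1.png",np.hstack([x[:W] for x in p]));print(p[0].shape,p[1].shape)
for n in("scene","top"):
  for t in("cover","spare","jig","lever","knob","nest"):
    try:
      for r in trace(t,n)[:8]: print(n,t,round(r["conf"],2),np.round(r["box"]))
    except Exception as x: print(n,t,x)
E
```

```text
scene table z -0.00024148151890956981 162557
near 516 z pct [0.009 0.011 0.014 0.022 0.026] rect [ 0.432 -0.327] [0.113 0.062] 85.5
black 580 z pct [0.009 0.011 0.014 0.022 0.026] rect [ 0.603 -0.35 ] [0.113 0.059] 78.6
b 1332 z pct [0.028 0.071 0.073 0.077 0.088] rect [ 0.882 -0.221] [0.06  0.112] 67.2
c 1200 z pct [0.036 0.064 0.066 0.071 0.081] rect [ 0.901 -0.031] [0.112 0.059] 29.1
d 1428 z pct [0.024 0.056 0.059 0.064 0.074] rect [ 0.912 -0.4  ] [0.112 0.06 ] 11.2
e 1300 z pct [0.019 0.06  0.066 0.071 0.08 ] rect [0.792 0.418] [0.114 0.061] 68.7
orange 490 z pct [0.01  0.011 0.015 0.022 0.026] rect [ 0.296 -0.347] [0.114 0.062] 70.0
blue 541 z pct [0.01  0.011 0.015 0.022 0.026] rect [ 0.373 -0.484] [0.063 0.112] 49.9
top table z 0.00016082334914702123 142627
near 503 z pct [0.009 0.011 0.013 0.022 0.027] rect [ 0.434 -0.328] [0.11  0.059] 85.0
black 540 z pct [0.01  0.012 0.014 0.021 0.027] rect [ 0.603 -0.355] [0.117 0.061] 76.4
b 733 z pct [0.027 0.071 0.075 0.08  0.091] rect [ 0.903 -0.231] [0.059 0.157] 67.6
c 772 z pct [0.022 0.063 0.068 0.073 0.083] rect [ 0.904 -0.034] 
[... 618 characters left out ...]
0.]
scene jig 0.78 [223. 201. 331. 296.]
scene lever 0.64 [276. 201. 329. 275.]
scene knob 0.82 [272. 198. 331. 275.]
scene knob 0.75 [422. 217. 457. 257.]
scene nest 0.75 [219. 200. 329. 300.]
top cover 0.84 [376. 258. 417. 283.]
top cover 0.79 [425. 236. 455. 265.]
top cover 0.66 [370. 218. 407. 241.]
top cover 0.61 [379. 164. 412. 186.]
top spare 0.9 [377. 166. 413. 186.]
top jig 0.68 [238. 138. 336. 216.]
top jig 0.62 [378. 163. 410. 186.]
top jig 0.25 [237. 145. 294. 197.]
top lever 0.79 [235. 141. 294. 197.]
top lever 0.37 [169. 208. 199. 240.]
top knob 0.75 [233. 141. 294. 198.]
top knob 0.17 [117. 196. 144. 220.]
top nest 0.73 [236. 137. 340. 213.]
top nest 0.26 [234. 143. 292. 200.]
```

View pics/crop1.png

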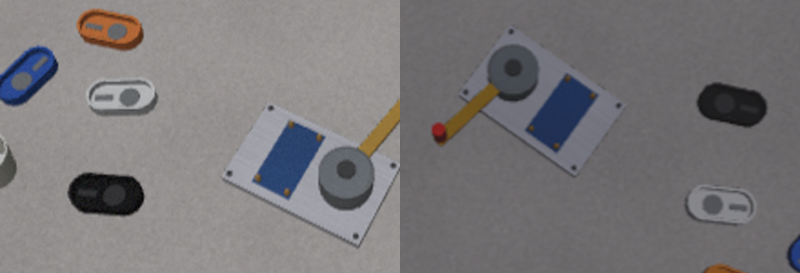

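```bash
python3 - <<'E'
from h import *
out={}
for n,box in(("scene",(215,190,340,300)),("top",(225,125,345,220))):
    d=np.load(f"pics/{n}0.npy");C=cloud(d,n);im=cv2.imread(f"pics/{n}0.png")
    R=np.zeros(d.shape,bool);R[box[1]:box[3],box[0]:box[2]]=1
    z=C[...,2]
    M=R&(z>.012)&(z<.04);r=cv2.minAreaRect(C[M][:,:2].astype(np.float32));print(n,"plate",np.round(r[0],4),np.round(r[1],4),r[2],np.median(z[M]))
    H=R&(abs(z-.082)<.008)&(d>0);num,l,st,ce=cv2.connectedComponentsWithStats(H.astype(np.uint8));i=1+st[1:,4].argmax()
    X=C[l==i];c,rad=cv2.minEnclosingCircle(X[:,:2].astype(np.float32));print("hood",np.round(c,4),rad,X[:,:2].mean(0).round(4),X[:,2].mean())
    hsv=cv2.cvtColor(im,cv2.COLOR_BGR2HSV)
    red=R&((hsv[...,0]<6)|(hsv[...,0]>174))&(hsv[...,1]>150)&(hsv[...,2]>60)
    num,l,st,ce=cv2.connectedComponentsWithStats(red.astype(np.uint8));i=1+st[1:,4].argmax();X=C[l==i];top=X[X[:,2]>np.percentile(X[:,2],50)];print("knob px",ce[i],st[i],"xyz",X.mean(0).round(3),"zmax",X[:,2].max(),"top",top.mean(0))
    yl=R&(hsv[...,0]>8)&(hsv[...,0]<28)&(hsv[...,1]>90)
    num,l,st,ce=cv2.connectedComponentsWithStats(yl.astype(np.uint8))
    for i in range(1,num):
        if st[i,4]>3: print(" ye",st[i,4],ce[i].round(1),C[l==i].mean(0).round(4))
    # cover & spare orientation
    bl=R&(hsv[...,0]>100)&(hsv[...,0]<125)&(hsv[...,1]>90)&(z>.01)&(z<.03)
    r=cv2.minAreaRect(C[bl][:,:2].astype(np.float32));print("blue",np.round(r[0],4),np.round(r[1],4),r[2],C[bl].mean(0))
    b={"scene":(140,195,196,232),"top":(362,210,414,246)}[n]
    R=np.zeros(d.shape,bool);R[b[1]:b[3],b[0]:b[2]]=1
    rim=R&(z>.016)&(z<.04);X=C[rim];m=X.mean(0);w,V=np.linalg.eigh(np.cov(X[:,:2].T));r=cv2.minAreaRect(X[:,:2].astype(np.float32));print("cover rim",m,np.degrees(np.arctan2(V[1,1],V[0,1])),r,np.percentile(X[:,2],90))
    o=proj([[.433,-.3275,.024],[.433,-.3275,.0]],n);print(o)
E
```

```text
scene plate [ 0.6025 -0.0313] [0.2415 0.1524] 55.52447509765625 0.019637914534974876
hood [0.6372 0.0185] 0.04203369468450546 [0.6394 0.0181] 0.08062640294652611
knob px [325.09090909 208.17045455] [321 201   9  15  88] xyz [0.529 0.13  0.114] zmax 0.13195408204653436 top [0.52550701 0.13092067 0.12713391]
 ye 293 [311.7 229. ] [0.5704 0.0881 0.0798]
 ye 6 [259.5 228. ] [ 0.5245 -0.0553  0.0304]
 ye 7 [275.  235.3] [ 0.5538 -0.0134  0.0314]
 ye 7 [241.3 257. ] [ 0.6092 -0.1146  0.0311]
 ye 7 [257.3 265. ] [ 0.6384 -0.0724  0.0306]
blue [ 0.5778 -0.0638] [0.0665 0.1205] 55.09414291381836 [ 0.57925525 -0.06414668  0.01951423]
cover rim [ 0.43171967 -0.32653853  0.02208832] 79.93195345433995 ((0.4317156970500946, -0.3270599842071533), (0.11349862813949585, 0.061700113117694855), 85.53679656982422) 0.0262842258092201
[[165.47007498 211.65119095]
 [167.23890935 215.51892369]]
top plate [ 0.606  -0.0339] [0.2404 0.152 ] 55.59513473510742 0.02071025929117476
hood [0.6346 0.0196] 0.04822716489434242 [0.6375 0.0163] 0.08136267266352158
knob px [239.84615385 188.12820513] [237 185   7   7  39] xyz [0.523 0.129 0.127] zmax 0.13276065209677146 top [0.52329072 0.12830455 0.12991002]
 ye 4 [307.5 160.5] [ 0.6397 -0.0741  0.0302]
 ye 260 [256.2 177.9] [0.5676 0.0847 0.078 ]
 ye 4 [288.2 187. ] [ 0.5523 -0.0144  0.0298]
 ye 4 [301.5 196.5] [ 0.5229 -0.0564  0.0291]
blue [ 0.583  -0.0662] [0.0644 0.1212] 55.37151336669922 [ 0.58191372 -0.06544758  0.02055073]
cover rim [ 0.43353334 -0.3283541   0.02303991] 88.43205923319908 ((0.43406352400779724, -0.3281974196434021), (0.10946199297904968, 0.058842554688453674), 85.01498413085938) 0.027318499201846168
[[388.23661015 226.99876951]
 [386.39466503 228.05749471]]
```

```bash
cat >> h.py <<'E'
from scipy.spatial.transform import Rotation as Ro
def pose():
    s=telemetry.sense();q=s["orientation"];return np.array(s["ee_pos"]),Ro.from_quat([q[1],q[2],q[3],q[0]])
def down(yaw):  # tool y at yaw deg, z down
    a=np.radians(yaw);y=np.array([np.cos(a),np.sin(a),0]);z=np.array([0,0,-1.]);return Ro.from_matrix(np.c_[np.cross(y,z),y,z])
def legs(*T):
    p,R=pose()
    for x,y,z,yaw in T:
        t=np.array([x,y,z]);D=R.inv().apply(t-p);Q=down(yaw);r=(R.inv()*Q).as_rotvec()
        print([*D.round(4),*r.round(3)],"rows",round(max(np.linalg.norm(D)/.0417,np.linalg.norm(r)/.125),1));p,R=t,Q
def st():
    s=telemetry.sense();p,R=pose();y=R.as_matrix()[:,1];print(round(s["time_s"],2),p.round(4),"yaw",round(np.degrees(np.arctan2(y[1],y[0])),2),"tilt",R.as_matrix()[:,2].round(3),"F",np.round(s["contact_force"],2),"w",round(float(s["width"]),4),"g",np.round(s["finger_force"],1))
E
python3 - <<'E'
from h import *
legs((.5,.35,.25,35),(.55,-.1,.22,0),(.433,-.3275,.12,-4.7),(.433,-.3275,.005,-4.7))
E
```

```text
[np.float64(-0.3443), np.float64(-0.146), np.float64(-0.0422), np.float64(0.0), np.float64(-0.0), np.float64(0.599)] rows 9.0
[np.float64(-0.3973), np.float64(-0.2172), np.float64(0.03), np.float64(0.0), np.float64(0.0), np.float64(0.611)] rows 10.9
[np.float64(-0.2275), np.float64(-0.117), np.float64(0.1), np.float64(0.0), np.float64(0.0), np.float64(0.082)] rows 6.6
[np.float64(0.0), np.float64(0.0), np.float64(0.115), np.float64(0.0), np.float64(0.0), np.float64(0.0)] rows 2.8
```

```bash
python3 -m jog '[[-0.08,-0.03,-0.042,0,0,0.12],[-0.12,-0.05,-0.042,0,0,0.24],[-0.16,-0.065,-0.042,0,0,0.36],[-0.20,-0.08,-0.042,0,0,0.48],[-0.24,-0.10,-0.042,0,0,0.599],[-0.28,-0.12,-0.042,0,0,0.599],[-0.32,-0.135,-0.042,0,0,0.599],[-0.344,-0.146,-0.042,0,0,0.599],[-0.344,-0.146,-0.042,0,0,0.599],[-0.344,-0.146,-0.042,0,0,0.599]]' 0.085 40
python3 -m jog '[[-0.397,-0.217,0.03,0,0,0.611],[-0.397,-0.217,0.03,0,0,0.611],[-0.397,-0.217,0.03,0,0,0.611],[-0.397,-0.217,0.03,0,0,0.611],[-0.397,-0.217,0.03,0,0,0.611],[-0.397,-0.217,0.03,0,0,0.611],[-0.397,-0.217,0.03,0,0,0.611],[-0.397,-0.217,0.03,0,0,0.611],[-0.397,-0.217,0.03,0,0,0.611],[-0.397,-0.217,0.03,0,0,0.611]]'
python3 -c "
from h import *
st();legs((.433,-.3275,.12,-4.7),(.433,-.3275,.005,-4.7))"
```

```text
time_s: 1.53
ee_pos: [0.5076, 0.3399, 0.2504]
orientation: [0.004, 0.468, 0.884, -0.001]
contact_force: [1.6, -1.8, -0.1]
width: 0.0849
finger_force: 0.0
time_s: 2.37
ee_pos: [0.5458, -0.0647, 0.2225]
orientation: [0.0, 0.707, 0.707, 0.0]
contact_force: [0.3, 0.0, -1.0]
width: 0.085
finger_force: 0.0
2.37 [ 0.5458 -0.0647  0.2225] yaw 0.04 tilt [ 0.001  0.    -1.   ] F [ 0.28  0.02 -1.04] w 0.085 g 0.0
[np.float64(-0.2628), np.float64(-0.113), np.float64(0.1023), np.float64(0.001), np.float64(-0.0), np.float64(0.083)] rows 7.3
[np.float64(0.0), np.float64(0.0), np.float64(0.115), np.float64(0.0), np.float64(0.0), np.float64(0.0)] rows 2.8
```

```bash
python3 -m jog '[[-0.263,-0.113,0.102,0,0,0.083],[-0.263,-0.113,0.102,0,0,0.083],[-0.263,-0.113,0.102,0,0,0.083],[-0.263,-0.113,0.102,0,0,0.083],[-0.263,-0.113,0.102,0,0,0.083],[-0.263,-0.113,0.102,0,0,0.083],[-0.263,-0.113,0.102,0,0,0.083],[-0.263,-0.113,0.102,0,0,0.083],[-0.263,-0.113,0.102,0,0,0.083],[-0.263,-0.113,0.102,0,0,0.083]]' >/dev/null
python3 -m jog '[[0,0,0,0,0,0],[0,0,0,0,0,0]]' >/dev/null
python3 -c "
from h import *
st();legs((.433,-.3275,.05,-4.7),(.433,-.3275,.005,-4.7))
p,d=imaging.snapshot('scene');cv2.imwrite('pics/s1.png',p)
q,e=imaging.snapshot('top')
cv2.imwrite('pics/h1.png',np.hstack([cv2.resize(p[160:260,110:230],None,fx=3.3,fy=3.3),cv2.resize(q[180:280,330:450],None,fx=3.3,fy=3.3)]))"
```

```text
3.37 [ 0.4345 -0.3241  0.1207] yaw -4.53 tilt [ 0.001  0.001 -1.   ] F [-0.    0.49  0.33] w 0.0852 g 0.0
[np.float64(-0.0036), np.float64(-0.0013), np.float64(0.0707), np.float64(0.001), np.float64(-0.001), np.float64(0.003)] rows 1.7
[np.float64(0.0), np.float64(0.0), np.float64(0.045), np.float64(0.0), np.float64(0.0), np.float64(0.0)] rows 1.1
```

View pics/h1.png

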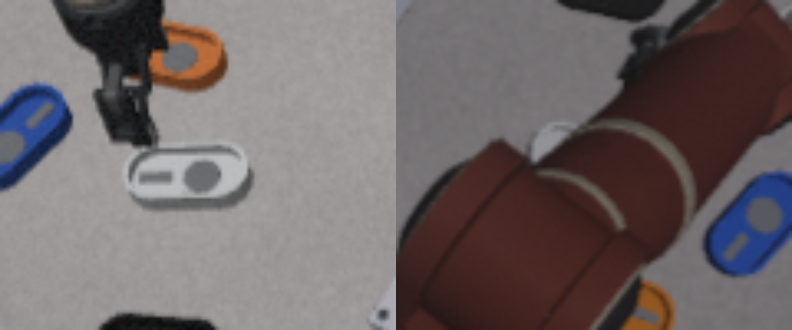

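The chrome candidates in the scene view are at (167,213), (205,358), (283,357), (130,382) and (450,292). Only the one at (167,213) lies on the table; the other four sit on roughly 65 mm stands. The crop shows that one, at crop pixel (190,178), directly under the open gripper.

```bash
python3 -m jog '[[-0.003,-0.001,0.03,0,0,0.003],[-0.003,-0.001,0.06,0,0,0.003],[-0.003,-0.001,0.085,0,0,0.003],[-0.003,-0.001,0.105,0,0,0.003],[-0.003,-0.001,0.114,0,0,0.003],[-0.003,-0.001,0.114,0,0,0.003],[-0.003,-0.001,0.114,0,0,0.003],[-0.003,-0.001,0.114,0,0,0.003]]' 0.075
python3 -c "
from h import *
st();legs((.433,-.3275,.004,-4.7))"
```

```text
time_s: 4.13
ee_pos: [0.4326, -0.3296, 0.0076]
orientation: [0.001, 0.737, 0.676, 0.0]
contact_force: [0.0, 0.4, -1.2]
width: 0.0749
finger_force: 0.0
4.13 [ 0.4326 -0.3296  0.0076] yaw -4.9 tilt [ 0.002 -0.002 -1.   ] F [ 0.03  0.4  -1.16] w 0.0749 g 0.0
[np.float64(0.0021), np.float64(0.0002), np.float64(0.0036), np.float64(0.002), np.float64(0.002), np.float64(-0.003)] rows 0.1
```

```bash
python3 -m jog '[[0.001,0,0.002,0,0,0],[0.002,0,0.004,0,0,0],[0.002,0,0.004,0,0,0]]'
python3 -m jog '[[0,0,0,0,0,0],[0,0,0,0,0,0],[0,0,0,0,0,0],[0,0,0,0,0,0],[0,0,0,0,0,0],[0,0,0,0,0,0],[0,0,0,0,0,0],[0,0,0,0,0,0],[0,0,0,0,0,0]]' 0.03 35
python3 -c "
from h import *
st()"
```

```text
time_s: 4.38
ee_pos: [0.432, -0.3267, 0.0027]
orientation: [0.0, 0.737, 0.676, 0.0]
contact_force: [-0.3, 0.4, -0.2]
width: 0.075
finger_force: 0.0
time_s: 5.13
ee_pos: [0.4316, -0.327, 0.0022]
orientation: [-0.0, 0.737, 0.676, -0.0]
contact_force: [0.5, -0.2, 0.4]
width: 0.0302
finger_force: 0.0
5.13 [ 0.4316 -0.327   0.0022] yaw -4.93 tilt [-0.  0. -1.] F [ 0.51 -0.2   0.44] w 0.0302 g 0.0
```

```bash
python3 -c "
from h import *
p,d=imaging.snapshot('scene');C=cloud(d,'scene')
cv2.imwrite('pics/s2.png',cv2.resize(p[150:260,90:240],None,fx=5,fy=5,interpolation=2))
print(proj([.4316,-.327,.0022],'scene'))
M=np.zeros(d.shape,bool);M[195:232,140:196]=1;M&=(C[...,2]>.009)&(C[...,2]<.03);r=cv2.minAreaRect(C[M][:,:2].astype(np.float32));print(r)
"
```

```text
[[167.24777164 214.74696647]]
((0.43345195055007935, -0.3266674280166626), (0.11208022385835648, 0.06296630948781967), 87.24364471435547)
```

View pics/s2.png

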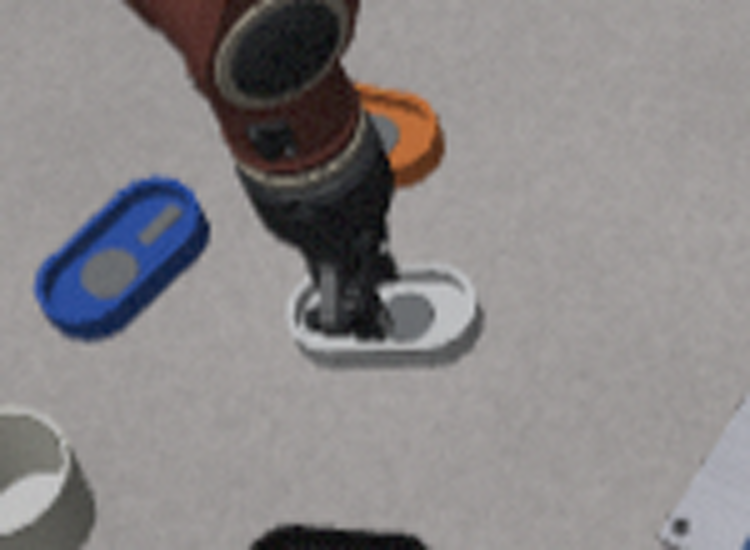

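```bash
python3 - <<'E'
from h import *
for k,(b) in {"0":(450,40,520,85),"2":(140,190,180,225)}.items():
    if k=="0": d=np.load("pics/scene0.npy");im=cv2.imread("pics/scene0.png");T=[.229,.607,.207]
    else: im,d=imaging.snapshot("scene");T=[.4316,-.327,.0022]
    C=cloud(d,"scene");V=im.max(-1)
    R=np.zeros(d.shape,bool);R[b[1]:b[3],b[0]:b[2]]=1
    m=R&(V<70)&(d>0)&(C[...,2]>T[2]-.02)&(C[...,2]<T[2]+.08)&(np.hypot(C[...,0]-T[0],C[...,1]-T[1])<.12)
    X=C[m]-T
    for lo in np.arange(-.02,.08,.015):
        Y=X[(X[:,2]>=lo)&(X[:,2]<lo+.015)]
        if len(Y)>3: print(k,round(lo,3),len(Y),"x",np.percentile(Y[:,0],[5,50,95]).round(3),"y",np.percentile(Y[:,1],[5,25,50,75,95]).round(3))
    print(proj(T,"scene"),np.argwhere(m)[:,0].max())
E
```

```text
0 0.04 30 x [-0.016  0.019  0.028] y [-0.054 -0.049  0.038  0.041  0.047]
0 0.055 43 x [-0.016  0.009  0.028] y [-0.055 -0.052  0.036  0.04   0.047]
0 0.07 21 x [-0.012  0.016  0.031] y [-0.056 -0.052  0.039  0.04   0.047]
[[469.6061409   88.52420184]] 83
2 0.025 9 x [-0.016 -0.014  0.03 ] y [0.003 0.004 0.004 0.006 0.01 ]
2 0.04 16 x [-0.015  0.003  0.028] y [0.004 0.006 0.008 0.01  0.012]
2 0.055 13 x [-0.017  0.019  0.029] y [-0.002  0.006  0.009  0.009  0.013]
2 0.07 18 x [-0.013  0.029  0.049] y [-0.003  0.002  0.005  0.007  0.01 ]
[[167.24777164 214.74696647]] 217
```

```bash
python3 -m jog '[[0,0,-0.015,0,0,0],[0,0,-0.015,0,0,0],[0,0,-0.015,0,0,0],[0,0,-0.015,0,0,0],[0,0,-0.015,0,0,0],[0,0,-0.015,0,0,0]]' 0.075 
python3 -m jog '[[0,0,0.009,0,0,0],[0,0,0.015,0,0,0],[0,0,0.018,0,0,0],[0,0,0.018,0,0,0]]'
python3 -m jog '[[0,0,0.003,0,0,0],[0,0,0.006,0,0,0],[0,0,0.006,0,0,0]]'
python3 - <<'E'
from h import *
st();im,d=imaging.snapshot("scene");C=cloud(d,"scene")
for v in range(200,226): print(v,[f"{int(im[v,u].max())}/{C[v,u,2]*1000:.0f}" for u in range(152,176,2)])
E
```

```text
time_s: 5.73
ee_pos: [0.4314, -0.3268, 0.0168]
orientation: [-0.0, 0.737, 0.676, -0.0]
contact_force: [0.1, 1.0, 0.7]
width: 0.075
finger_force: 0.0
time_s: 6.07
ee_pos: [0.4308, -0.3264, -0.0021]
orientation: [-0.001, 0.737, 0.676, -0.0]
contact_force: [0.7, 0.0, -0.7]
width: 0.0749
finger_force: 0.0
time_s: 6.32
ee_pos: [0.4314, -0.3268, -0.0073]
orientation: [-0.0, 0.737, 0.676, -0.0]
contact_force: [0.1, -0.3, 0.9]
width: 0.075
finger_force: 0.0
6.32 [ 0.4314 -0.3268 -0.0073] yaw -4.93 tilt [-0.001  0.    -1.   ] F [ 0.14 -0.28  0.94] w 0.075 g 0.0
200 ['30/158', '27/156', '29/152', '25/153', '26/151', '37/124', '35/120', '97/28', '97/27', '138/2', '165/-2', '162/-3']
201 ['28/149', '35/147', '24/147', '22/145', '18/130', '37/120', '39/117', '158/-2', '161/1', '164/-3', '164/1', '161/3']
202 ['30/144', '27/145', '26/145', '29/142', '19/131', '23/115', '39/116', '165/-0', '166/1', '165/-5', '170/-1', '166/-1']
203 ['37/140', '19/136', '33/140', '27/140', '20/125', '31/116', '34/112', '166/25', '169/24', '173/25', '171/26', '169/22']
204 ['56/135', '40/135', '62/135', '30/134', '26
[... 1892 characters left out ...]
']
220 ['103/24', '35/104', '24/101', '24/98', '29/101', '22/92', '47/58', '63/44', '93/19', '91/20', '88/24', '95/20']
221 ['107/16', '39/97', '27/83', '46/85', '40/80', '23/95', '28/52', '73/47', '95/17', '96/11', '96/13', '97/16']
222 ['136/4', '58/87', '39/83', '44/79', '49/80', '23/91', '27/80', '78/45', '95/9', '96/11', '102/7', '101/13']
223 ['164/-2', '113/0', '44/82', '48/84', '48/78', '27/78', '16/52', '70/32', '119/1', '119/7', '132/-4', '128/3']
224 ['165/-5', '158/2', '103/76', '105/79', '105/72', '64/76', '59/42', '86/30', '158/4', '159/2', '161/-2', '163/1']
225 ['165/5', '161/3', '162/-4', '161/-5', '156/-1', '119/34', '117/-0', '135/1', '159/2', '157/-3', '159/-4', '162/-2']
```

```bash
python3 - <<'E'
from h import *
p,_=pose();im,d=imaging.snapshot("scene");C=cloud(d,"scene")
for v in (206,208,210,214,218,220,222,223,224): print(v,[(u,*((C[v,u]-p*[1,1,0])*1000).round().astype(int)) for u in (154,157,160,162,164,165,166)])
cv2.imwrite("pics/s3.png",cv2.resize(im[170:235,130:200],(770,715)[:2],interpolation=2)[:600])
E
```

```text
206 [(154, np.int64(39), np.int64(-9), np.int64(125)), (157, np.int64(42), np.int64(0), np.int64(128)), (160, np.int64(39), np.int64(6), np.int64(121)), (162, np.int64(28), np.int64(7), np.int64(103)), (164, np.int64(29), np.int64(13), np.int64(103)), (165, np.int64(26), np.int64(14), np.int64(97)), (166, np.int64(-22), np.int64(-1), np.int64(16))]
208 [(154, np.int64(46), np.int64(-9), np.int64(125)), (157, np.int64(49), np.int64(0), np.int64(129)), (160, np.int64(-21), np.int64(-20), np.int64(11)), (162, np.int64(-23), np.int64(-15), np.int64(6)), (164, np.int64(36), np.int64(13), np.int64(104)), (165, np.int64(30), np.int64(13), np.int64(92)), (166, np.int64(704), np.int64(267), np.int64(1219))]
210 [(154, np.int64(53), np.int64(-9), np.int64(127)), (157, np.int64(51), np.int64(-2), np.int64(123)), (160, np.int64(33), np.int64(-1), np.int64(91)), (162, np.int64(35), np.int64(5), np.int64(93)), (164, np.int64(41), np.int64(13), np.int64(101)), (165, np.int64(35), np.int64(13), np.int64(91)), (166, np.int64(-12), np.int64(-2), np.int64(10))]
214 [(154, np.int64(67), np.int64(-8), np
[... 1334 characters left out ...]
64(46))]
223 [(154, np.int64(22), np.int64(-40), np.int64(0)), (157, np.int64(70), np.int64(-11), np.int64(83)), (160, np.int64(68), np.int64(-3), np.int64(78)), (162, np.int64(71), np.int64(3), np.int64(82)), (164, np.int64(52), np.int64(1), np.int64(47)), (165, np.int64(50), np.int64(2), np.int64(43)), (166, np.int64(46), np.int64(3), np.int64(34))]
224 [(154, np.int64(25), np.int64(-40), np.int64(-1)), (157, np.int64(68), np.int64(-13), np.int64(75)), (160, np.int64(69), np.int64(-4), np.int64(75)), (162, np.int64(69), np.int64(1), np.int64(73)), (164, np.int64(52), np.int64(-1), np.int64(40)), (165, np.int64(52), np.int64(2), np.int64(41)), (166, np.int64(46), np.int64(2), np.int64(29))]
```

View pics/s3.png

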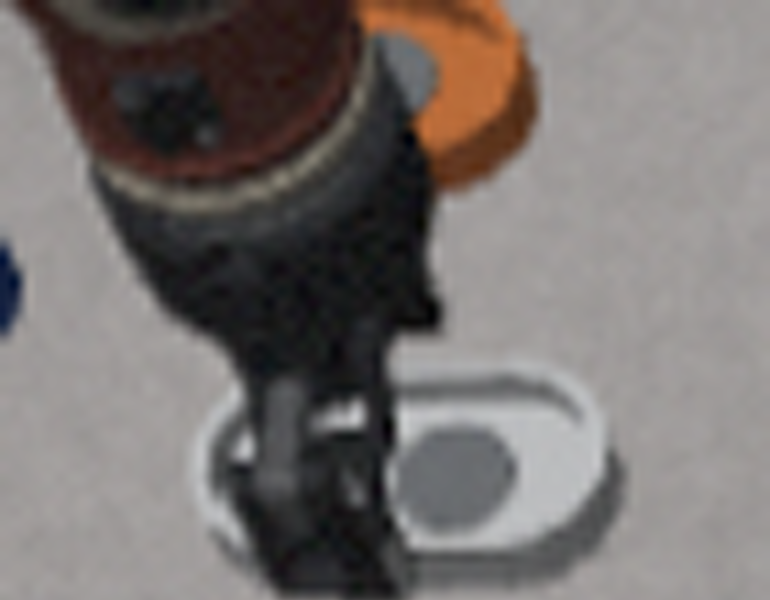

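```bash
for i in 1; do python3 -m jog '[[0,0,0.004,0,0,0],[0,0,0.008,0,0,0],[0,0,0.008,0,0,0]]' | egrep 'pos|force'; done
python3 -m jog '[[0,0,0.003,0,0,0],[0,0,0.005,0,0,0],[0,0,0.005,0,0,0]]' | egrep 'pos|force'
python3 - <<'E'
from h import *
im,d=imaging.snapshot("scene");print(im[218:234,158:174].max(-1))
E
```

```text
ee_pos: [0.4313, -0.3266, -0.0155]
contact_force: [0.3, 0.6, -0.0]
finger_force: 0.0
ee_pos: [0.4315, -0.3268, -0.0202]
contact_force: [-1.1, -0.0, -1.4]
finger_force: 0.0
[[ 38  29  27  25  17  28  43  27  89 167 163 138 137 150 155 174]
 [ 39  32  26  29  26  26  36  34  40 162 169 168 171 170 171 170]
 [ 35  32  26  30  28  22  30  35  38  59  89  92  91  92  90  88]
 [ 35  36  31  28  27  27  27  31  55  71  86  95  96  95  97 100]
 [ 32  35  31  34  28  25  30  34  75  65  67  93  98 103 101 101]
 [ 46  47  46  44  33  27  24  22  75  72  73 117 121 129 130 126]
 [ 51  48  57  50  40  30  26  31  53  78  65 153 157 158 162 162]
 [ 40  41  48  46  32  23  23  19  32  73  89 153 157 157 160 164]
 [101  96 103 106  66  56  60  60  55  85 132 156 158 159 160 158]
 [161 160 159 162 120 117 122 119 119 132 159 158 157 156 157 158]
 [161 159 158 159 159 158 158 162 162 163 159 160 159 156 156 160]
 [163 157 158 161 158 162 164 165 165 163 162 164 163 160 159 163]
 [160 159 160 161 161 161 164 161 165 161 165 162 162 160 161 160]
 [157 159 163 162 159 157 158 160 157 159 162 160 161 160 159 159]
 [157 159 161 160 158 159 162 162 159 158 158 160 161 159 162 158]
 [157 162 162 160 162 160 159 161 159 157 159 156 157 159 160 159]]
```

```bash
python3 - <<'E'
from h import *
for z in(0,.01,.02,.03):
    print(z,(ray(163,226.5,z,"scene")-[.4315,-.3268,0]).round(4),(ray(163,224.5,z,"scene")-[.4315,-.3268,0]).round(4))
E
for i in 1; do python3 -m jog '[[0,0,0.002,0,0,0],[0,0,0.004,0,0,0],[0,0,0.004,0,0,0]]' | egrep 'pos|force'; done
python3 -m jog '[[0,0,0.002,0,0,0],[0,0,0.004,0,0,0],[0,0,0.004,0,0,0]]' | egrep 'pos|force'
```

```text
0 [ 0.0375 -0.0131  0.    ] [ 0.0307 -0.0132  0.    ]
0.01 [ 0.043  -0.0108  0.01  ] [ 0.0363 -0.0109  0.01  ]
0.02 [ 0.0484 -0.0085  0.02  ] [ 0.0418 -0.0086  0.02  ]
0.03 [ 0.0539 -0.0062  0.03  ] [ 0.0473 -0.0063  0.03  ]
ee_pos: [0.4315, -0.3269, -0.0241]
contact_force: [-0.4, 0.4, -0.2]
finger_force: 0.0
ee_pos: [0.4314, -0.3268, -0.0281]
contact_force: [-0.7, -0.0, 0.2]
finger_force: 0.0
```

```bash
python3 -m jog '[[0,0,-0.001,0,0,0],[0,0,-0.001,0,0,0],[0,0,-0.001,0,0,0],[0,0,-0.001,0,0,0],[0,0,-0.001,0,0,0],[0,0,-0.001,0,0,0],[0,0,-0.001,0,0,0],[0,0,-0.001,0,0,0]]' 0.04 40
python3 - <<'E'
from h import *
st()
E
```

```text
time_s: 8.13
ee_pos: [0.4315, -0.3271, -0.0265]
orientation: [0.0, 0.737, 0.676, -0.0]
contact_force: [-1.1, 0.7, 4.1]
width: 0.0573
finger_force: 45.4
8.13 [ 0.4315 -0.3271 -0.0265] yaw -4.93 tilt [-0. -0. -1.] F [-1.07  0.69  4.08] w 0.0573 g 45.4
```

```bash
python3 -m jog '[[0,0,-0.02,0,0,0],[0,0,-0.05,0,0,0],[0,0,-0.08,0,0,0],[0,0,-0.1,0,0,0],[0,0,-0.1,0,0,0],[0,0,-0.1,0,0,0]]'
python3 - <<'E'
from h import *
st();legs((.5795,-.0642,.07,55.4))
E
```

```text
time_s: 8.63
ee_pos: [0.4322, -0.3268, 0.0733]
orientation: [0.001, 0.737, 0.676, 0.0]
contact_force: [-0.1, -0.2, -3.1]
width: 0.0573
finger_force: 44.7
8.63 [ 0.4322 -0.3268  0.0733] yaw -4.89 tilt [ 0.001 -0.001 -1.   ] F [-0.13 -0.2  -3.1 ] w 0.0573 g 44.7
[np.float64(0.2742), np.float64(0.1244), np.float64(0.0034), np.float64(0.001), np.float64(0.001), np.float64(-1.052)] rows 8.4
```

```bash
python3 -m jog '[[0.03,0.013,0.003,0,0,-0.12],[0.06,0.027,0.003,0,0,-0.24],[0.09,0.041,0.003,0,0,-0.36],[0.12,0.054,0.003,0,0,-0.48],[0.15,0.068,0.003,0,0,-0.6],[0.18,0.082,0.003,0,0,-0.72],[0.21,0.095,0.003,0,0,-0.84],[0.24,0.109,0.003,0,0,-0.96],[0.26,0.118,0.003,0,0,-1.052],[0.274,0.1244,0.003,0,0,-1.052]]' >/dev/null
python3 -m jog '[[0,0,0,0,0,0],[0,0,0,0,0,0],[0,0,0,0,0,0]]'
python3 - <<'E'
from h import *
st()
p,d=imaging.snapshot("scene");np.save("pics/s4.npy",d);cv2.imwrite("pics/s4r.png",p);q,e=imaging.snapshot("top");np.save("pics/t4.npy",e);cv2.imwrite("pics/t4r.png",q)
cv2.imwrite("pics/h4.png",np.hstack([cv2.resize(p[190:290,200:320],(480,400)),cv2.resize(q[120:220,250:330],(320,400))]))
E
```

```text
time_s: 9.72
ee_pos: [0.5772, -0.0661, 0.0685]
orientation: [-0.002, 0.299, 0.954, -0.001]
contact_force: [-0.1, -0.8, -3.8]
width: 0.0572
finger_force: 44.6
9.72 [ 0.5772 -0.0661  0.0685] yaw 55.26 tilt [-0.004 -0.001 -1.   ] F [-0.08 -0.81 -3.81] w 0.0572 g 44.6
```

View pics/h4.png

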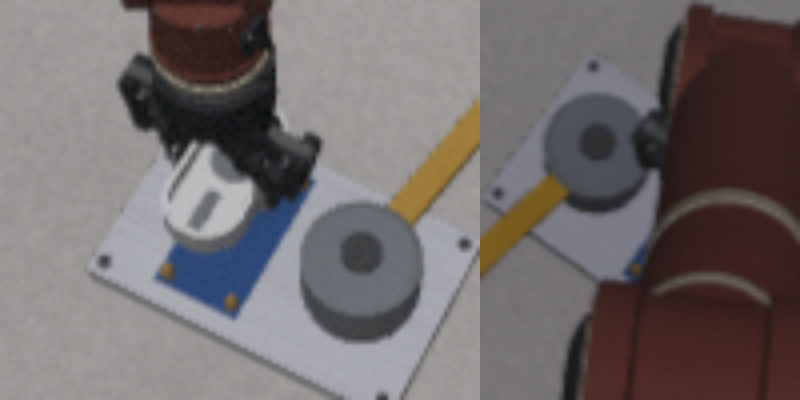

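```bash
python3 - <<'E'
from h import *
from scipy.optimize import least_squares
def run(im,d,b,yawx,zl,zh,ends,vmin=60):
    C=cloud(d,"scene");R=np.zeros(d.shape,bool);R[b[1]:b[3],b[0]:b[2]]=1
    hsv=cv2.cvtColor(im,cv2.COLOR_BGR2HSV)
    m=R&(hsv[...,1]<60)&(hsv[...,2]>vmin)&(C[...,2]>zl)&(C[...,2]<zh);X=C[m];print(len(X),"z",np.percentile(X[:,2],[5,25,50,75,90,97]).round(4))
    a=np.radians(yawx);ex=np.array([np.cos(a),np.sin(a)]);ey=np.array([-ex[1],ex[0]])
    return X,ex,ey
im=cv2.imread("pics/scene0.png");d=np.load("pics/scene0.npy")
X,ex,ey=run(im,d,(140,195,196,232),85.3,.017,.04,0)
c0=np.array([.433,-.3275])
def fit(X,ex,ey,c,ends):
    P=np.c_[(X[:,:2]-c)@ex,(X[:,:2]-c)@ey]
    def dist(p,s):
        Q=P-p;return Q
    def f(p):
        Q=P-p;qx=np.maximum(np.abs(Q[:,0])-26,0);r=np.hypot(qx,Q[:,1])-26.5e-3 if 0 else np.hypot(np.maximum(np.abs(Q[:,0])-.026,0),Q[:,1])-.0265
        return r
    s=least_squares(f,[0,0],loss="soft_l1",f_scale=.002);print("c",c+s.x[0]*ex+s.x[1]*ey,"local",s.x,"rms",np.sqrt(np.mean(s.fun**2)),"ext",P.min(0),P.max(0))
fit(X,ex,ey,c0,0)
im=cv2.imread("pics/s4r.png");d=np.load("pics/s4.npy")
X,ex,ey=run(im,d,(236,215,275,256),-34.6,.075,.15,0)
X=X[X[:,2]>np.percentile(X[:,2],97)-.011]
fit(X,ex,ey,np.array([.5772,-.0661]),0)
E
```

```text
215 z [0.0179 0.0199 0.0223 0.0248 0.0264 0.0285]
c [ 0.4325143  -0.32634904] local [0.0011073  0.00057837] rms 0.002808804532875505 ext [-0.05643908 -0.02964107] [0.05708044 0.03225397]
516 z [0.101  0.1043 0.1068 0.1161 0.1202 0.1284]
c [ 0.57938524 -0.0666801 ] local [0.00212816 0.00076337] rms 0.005785530997578659 ext [-0.0534973 -0.0512116] [0.05754136 0.03591344]
```

```bash
python3 -c "
from h import *
legs((.5793,-.0641,.02,55.4))"
```

```text
[np.float64(0.0002), np.float64(0.0032), np.float64(0.0493), np.float64(-0.002), np.float64(-0.001), np.float64(-0.004)] rows 1.2
```

```bash
python3 -m jog '[[0,0.002,0.02,-0.002,-0.001,-0.003],[0,0.003,0.04,-0.002,-0.001,-0.003],[0,0.003,0.049,-0.002,-0.001,-0.003],[0,0.003,0.049,-0.002,-0.001,-0.003],[0,0.003,0.049,-0.002,-0.001,-0.003],[0,0.003,0.049,-0.002,-0.001,-0.003]]' >/dev/null
python3 - <<'E'
from h import *
st();legs((.5793,-.0641,.01,55.4))
p,d=imaging.snapshot("scene");cv2.imwrite("pics/s5.png",cv2.resize(p[195:285,205:315],(770,630),interpolation=2)[:600])
E
```

```text
10.32 [ 0.5815 -0.063   0.0221] yaw 55.47 tilt [ 0.004  0.001 -1.   ] F [ 0.9   0.22 -2.59] w 0.0571 g 44.5
[np.float64(0.0013), np.float64(-0.0022), np.float64(0.0121), np.float64(0.003), np.float64(0.003), np.float64(0.001)] rows 0.3
```

View pics/s5.png

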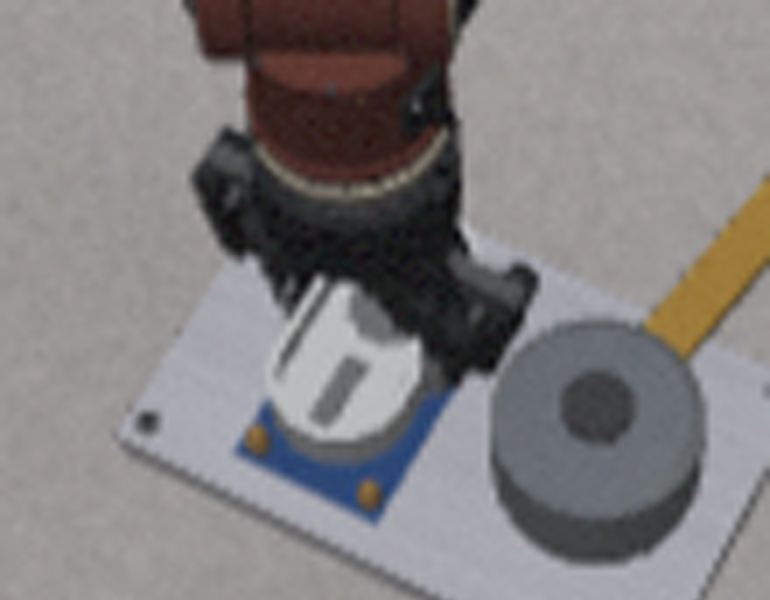

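```bash
python3 -m jog '[[0,0,0,0,0,0],[0,0,0,0,0,0],[0,0,0,0,0,0],[0,0,0,0,0,0]]' >/dev/null
python3 - <<'E'
from h import *
st();legs((.5793,-.0641,.01,55.4))
p,d=imaging.snapshot("scene");C=cloud(d,"scene");T,_=pose();V=p.max(-1)
R=np.zeros(d.shape,bool);R[195:255,225:290]=1
a=np.radians(55.5);ey=np.array([np.cos(a),np.sin(a)]);ex=np.array([ey[1],-ey[0]])
P=np.dstack([(C[...,:2]-T[:2])@ex,(C[...,:2]-T[:2])@ey,C[...,2]])
m=R&(V<60)&(P[...,2]>.03)&(P[...,2]<.2)&(np.abs(P[...,1])<.1)
for z in np.arange(.04,.16,.01):
    Y=P[m&(P[...,2]>=z)&(P[...,2]<z+.01)&(P[...,1]>0)]
    if len(Y)>2: print(round(z,3),len(Y),"y'",np.percentile(Y[:,1],[5,50,90,98]).round(3),"x'",np.percentile(Y[:,0],[5,50,95]).round(3))
H=cloud(np.load("pics/scene0.npy"),"scene");hm=R*0
E
```

```text
10.7 [ 0.581  -0.0622  0.0216] yaw 55.52 tilt [ 0.003  0.001 -1.   ] F [ 0.59  0.4  -3.31] w 0.0571 g 44.5
[np.float64(0.0004), np.float64(-0.0025), np.float64(0.0116), np.float64(0.002), np.float64(0.002), np.float64(0.002)] rows 0.3
0.06 4 y' [0.035 0.038 0.04  0.041] x' [0.007 0.008 0.008]
0.07 4 y' [0.033 0.038 0.042 0.042] x' [0.005 0.008 0.014]
0.08 3 y' [0.042 0.042 0.044 0.045] x' [0.008 0.009 0.009]
0.09 16 y' [0.034 0.039 0.049 0.055] x' [-0.006  0.008  0.014]
0.1 29 y' [0.033 0.039 0.05  0.058] x' [-0.006  0.006  0.014]
0.11 29 y' [0.026 0.033 0.055 0.058] x' [-0.002  0.011  0.017]
0.12 21 y' [0.021 0.03  0.064 0.064] x' [0.004 0.014 0.02 ]
0.13 21 y' [0.021 0.027 0.063 0.065] x' [0.01  0.014 0.019]
0.14 38 y' [0.017 0.051 0.067 0.068] x' [-0.002  0.012  0.021]
0.15 38 y' [0.031 0.057 0.066 0.067] x' [-0.008  0.008  0.015]
```

```bash
python3 -c "
from h import *
legs((.46,-.22,.055,55.4),(.46,-.22,-.015,55.4))"
```

```text
[np.float64(0.0104), np.float64(-0.1984), np.float64(-0.0339), np.float64(0.002), np.float64(0.001), np.float64(0.002)] rows 4.8
[np.float64(0.0), np.float64(0.0), np.float64(0.07), np.float64(0.0), np.float64(0.0), np.float64(0.0)] rows 1.7
```

```bash
python3 -m jog '[[0,0,-0.034,0.002,0.001,0],[0,-0.04,-0.034,0.002,0.001,0],[0.01,-0.08,-0.034,0.002,0.001,0],[0.01,-0.12,-0.034,0.002,0.001,0],[0.01,-0.16,-0.034,0.002,0.001,0],[0.01,-0.19,-0.034,0.002,0.001,0],[0.01,-0.198,-0.034,0.002,0.001,0],[0.01,-0.198,-0.034,0.002,0.001,0],[0.01,-0.198,-0.034,0.002,0.001,0]]'|grep pos
python3 -m jog '[[0,0,0.02,0,0,0],[0,0,0.04,0,0,0],[0,0,0.06,0,0,0],[0,0,0.07,0,0,0],[0,0,0.07,0,0,0],[0,0,0.07,0,0,0],[0,0,0.07,0,0,0]]'
python3 -c "
from h import *
st()"
```

```text
ee_pos: [0.4611, -0.2195, 0.0551]
time_s: 12.08
ee_pos: [0.4618, -0.2194, -0.0144]
orientation: [0.001, 0.296, 0.955, 0.0]
contact_force: [0.4, -0.5, -2.7]
width: 0.0573
finger_force: 45.2
12.08 [ 0.4618 -0.2194 -0.0144] yaw 55.61 tilt [ 0.002 -0.    -1.   ] F [ 0.38 -0.5  -2.75] w 0.0573 g 45.2
```

```bash
python3 -m jog '[[0,0,0.005,0,0,0],[0,0,0.009,0,0,0],[0,0,0.0115,0,0,0],[0,0,0.0115,0,0,0]]'|egrep 'pos|force'
python3 -m jog '[[0,0,0,0,0,0],[0,0,0,0,0,0],[0,0,0,0,0,0],[0,0,0,0,0,0]]' 0.066|egrep 'pos|force|width'
python3 -m jog '[[0,0,-0.006,0,0,0],[0,0,-0.011,0,0,0],[0,0,-0.011,0,0,0],[0,0,-0.011,0,0,0]]'|egrep 'pos|force'
python3 -m jog '[[0,0,0,0,0,0],[0,0,0,0,0,0],[0,0,0,0,0,0],[0,0,0,0,0,0],[0,0,0,0,0,0],[0,0,0,0,0,0]]' 0.04 45|egrep 'pos|force|width'
python3 -c "
from h import *
st();legs((.46,-.22,.055,55.4))"
```

```text
ee_pos: [0.4607, -0.2199, -0.0265]
contact_force: [0.7, 0.5, -0.8]
finger_force: 45.3
ee_pos: [0.4606, -0.22, -0.0264]
contact_force: [0.8, 0.9, -0.7]
width: 0.0657
finger_force: 0.0
ee_pos: [0.4609, -0.2201, -0.015]
contact_force: [-0.2, 0.5, -0.5]
finger_force: 0.0
ee_pos: [0.4606, -0.2199, -0.0151]
contact_force: [-0.9, 0.5, 5.0]
width: 0.0567
finger_force: 47.9
13.58 [ 0.4606 -0.2199 -0.0151] yaw 55.52 tilt [ 0. -0. -1.] F [-0.9   0.5   4.99] w 0.0567 g 47.9
[np.float64(0.0004), np.float64(-0.0004), np.float64(-0.0701), np.float64(0.0), np.float64(0.0), np.float64(0.002)] rows 1.7
```

```bash
python3 -m jog '[[0,0,-0.03,0,0,0],[0,0,-0.07,0,0,0],[0,0,-0.07,0,0,0],[0,0,-0.07,0,0,0]]'|egrep 'pos|width'
python3 -c "
from h import *
st();legs((.5793,-.0641,.05,55.4))"
```

```text
ee_pos: [0.4616, -0.2204, 0.0558]
width: 0.0566
13.92 [ 0.4616 -0.2204  0.0558] yaw 55.52 tilt [ 0.004 -0.002 -1.   ] F [ 0.14 -0.07 -3.85] w 0.0566 g 51.3
[np.float64(-0.0085), np.float64(0.1955), np.float64(0.006), np.float64(0.001), np.float64(0.004), np.float64(0.002)] rows 4.7
```

```bash
python3 -m jog '[[-0.002,0.035,0.002,0,0,0],[-0.004,0.07,0.004,0,0,0],[-0.006,0.105,0.006,0,0,0],[-0.007,0.14,0.006,0,0,0],[-0.008,0.17,0.006,0,0,0.002],[-0.0085,0.19,0.006,0,0,0.002],[-0.0085,0.1955,0.006,0,0,0.002],[-0.0085,0.1955,0.006,0,0,0.002],[-0.0085,0.1955,0.006,0,0,0.002],[-0.0085,0.1955,0.006,0,0,0.002]]'|egrep 'pos|width'
python3 -m jog '[[0,0,0,0,0,0],[0,0,0,0,0,0],[0,0,0,0,0,0]]' >/dev/null
python3 - <<'E'
from h import *
st();legs((.5793,-.0641,.03,55.4))
p,d=imaging.snapshot("scene");C=cloud(d,"scene");T,_=pose()
cv2.imwrite("pics/s6r.png",p);np.save("pics/s6.npy",d)
hsv=cv2.cvtColor(p,cv2.COLOR_BGR2HSV);a=np.radians(-34.5);ex=np.array([np.cos(a),np.sin(a)]);ey=np.array([-ex[1],ex[0]])
N=np.array([.581,-.0645]);P=np.dstack([(C[...,:2]-N)@ex,(C[...,:2]-N)@ey,C[...,2]])
m=(hsv[...,1]<60)&(hsv[...,2]>75)&(P[...,2]>.048)&(P[...,2]<.11)&(abs(P[...,0])<.075)&(abs(P[...,1])<.045)
X=P[m];print(len(X),np.percentile(X[:,2],[5,50,90,97]).round(3))
from scipy.optimize import least_squares
zt=T[2]+.0151+.024;print("rim z exp",zt)
Y=X[abs(X[:,2]-zt)<.005];Y=Y[Y[:,0]>.02]
for k in range(2):
    f=lambda p:np.hypot(np.maximum(np.abs(Y[:,0]-p[0])-.026,0),Y[:,1]-p[1])-.0265
    s=least_squares(f,[0,0],loss="soft_l1",f_scale=.002);Y=Y[abs(s.fun)<.006]
print("cover rel nest (jig axes)",s.x.round(4),"rms",np.std(s.fun),len(Y),"TCP rel",(T[:2]-N)@ex,(T[:2]-N)@ey,"max x",np.percentile(Y[:,0],98),np.percentile(Y[:,1],[2,98]))
E
```

```text
ee_pos: [0.5761, -0.0661, 0.0474]
width: 0.0565
15.0 [ 0.5776 -0.0647  0.0484] yaw 55.3 tilt [-0. -0. -1.] F [-0.57 -0.07 -3.34] w 0.0563 g 51.2
[np.float64(-0.0011), np.float64(0.0014), np.float64(0.0184), np.float64(-0.0), np.float64(-0.0), np.float64(-0.002)] rows 0.4
498 [0.069 0.075 0.088 0.09 ]
rim z exp 0.08755659719384273
cover rel nest (jig axes) [ 0.0001 -0.0013] rms 0.0017675513774752995 73 TCP rel -0.002700052524379073 -0.0016748293275292 max x 0.054658629020915055 [-0.02971072  0.02716805]
```

```bash
python3 -m jog '[[-0.0004,0.0014,0.01,0,0,0],[-0.0004,0.0014,0.02,0,0,0],[-0.0004,0.0014,0.028,0,0,0],[-0.0004,0.0014,0.028,0,0,0],[-0.0004,0.0014,0.028,0,0,0]]'|egrep 'pos|force'
python3 -m jog '[[0,0,0.003,0,0,0],[0,0,0.006,0,0,0],[0,0,0.006,0,0,0]]'|egrep 'pos|force'
python3 -c "
from h import *
st()"
```

```text
ee_pos: [0.5783, -0.0625, 0.0191]
contact_force: [0.7, -0.9, -3.1]
finger_force: 51.1
ee_pos: [0.579, -0.0625, 0.0139]
contact_force: [0.1, 0.1, -2.2]
finger_force: 51.2
15.72 [ 0.579  -0.0625  0.0139] yaw 55.41 tilt [-0.001 -0.    -1.   ] F [ 0.08  0.11 -2.24] w 0.0565 g 51.2
```

```bash
python3 -m jog '[[0,0,0.002,0,0,0],[0,0,0.004,0,0,0],[0,0,0.005,0,0,0],[0,0,0.005,0,0,0]]'|egrep 'pos|force'
python3 -c "
from h import *
st()
p,d=imaging.snapshot('scene');cv2.imwrite('pics/s7.png',cv2.resize(p[195:285,205:315],(770,630),interpolation=2)[:600])"
```

```text
ee_pos: [0.579, -0.0625, 0.0091]
contact_force: [-0.3, -1.3, -2.7]
finger_force: 51.2
16.05 [ 0.579  -0.0625  0.0091] yaw 55.41 tilt [-0.001  0.    -1.   ] F [-0.3  -1.33 -2.75] w 0.0568 g 51.2
```

View pics/s7.png

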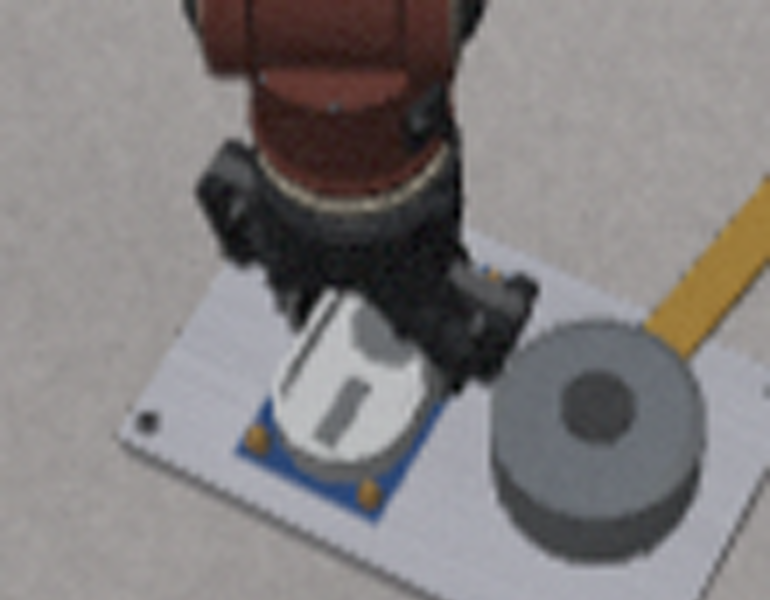

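The picture shows the cover's near end at (350,450), centred between the front pins at (258,438) and (368,490). There is no contact force, so I'm lowering the last 4 mm.

```bash
python3 -m jog '[[0,0,0.002,0,0,0],[0,0,0.0035,0,0,0],[0,0,0.0042,0,0,0],[0,0,0.0042,0,0,0]]'|egrep 'pos|force'
python3 -m jog '[[0,0,0.0005,0,0,0],[0,0,0.001,0,0,0],[0,0,0.001,0,0,0]]'|egrep 'pos|force'
python3 -c "
from h import *
st()"
```

```text
ee_pos: [0.5792, -0.0626, 0.0051]
contact_force: [0.1, -0.4, -2.5]
finger_force: 51.2
ee_pos: [0.5793, -0.0626, 0.005]
contact_force: [-1.9, 0.4, 4.8]
finger_force: 52.0
16.68 [ 0.5793 -0.0626  0.005 ] yaw 55.4 tilt [ 0.  0. -1.] F [-1.92  0.41  4.79] w 0.0564 g 52.0
```

```bash
python3 -m jog '[[0,0,-0.001,0,0,0],[0,0,-0.001,0,0,0],[0,0,-0.001,0,0,0],[0,0,-0.001,0,0,0]]' 0.066|egrep 'pos|force|width'
python3 -m jog '[[0,0,-0.01,0,0,0],[0,0,-0.02,0,0,0],[0,0,-0.04,0,0,0],[0,0,-0.08,0,0,0],[0,0,-0.12,0,0,0],[0,0,-0.16,0,0,0],[0,0,-0.16,0,0,0]]'|egrep 'pos|force|width'
python3 -c "
from h import *
st();legs((.43,-.02,.17,55))"
```

```text
ee_pos: [0.5795, -0.0626, 0.0051]
contact_force: [0.3, -0.2, -0.9]
width: 0.0662
finger_force: 0.0
ee_pos: [0.5853, -0.0635, 0.1752]
contact_force: [1.8, 0.3, -0.0]
width: 0.0662
finger_force: 0.0
17.6 [ 0.5853 -0.0635  0.1752] yaw 55.39 tilt [ 0.019 -0.002 -1.   ] F [ 1.79  0.31 -0.01] w 0.0662 g 0.0
[np.float64(0.1526), np.float64(-0.0524), np.float64(0.0021), np.float64(0.01), np.float64(0.017), np.float64(0.007)] rows 3.9
```

```bash
python3 - <<'E'
from h import *
legs((.565,.04,.175,5),(.551,.157,.175,-45),(.551,.157,.075,-45))
p,d=imaging.snapshot("scene");C=cloud(d,"scene")
a=np.radians(-34.5);ex=np.array([np.cos(a),np.sin(a)]);ey=np.array([-ex[1],ex[0]]);N=np.array([.581,-.0645])
P=np.dstack([(C[...,:2]-N)@ex,(C[...,:2]-N)@ey,C[...,2]]);hsv=cv2.cvtColor(p,cv2.COLOR_BGR2HSV)
m=(abs(P[...,0])<.075)&(abs(P[...,1])<.036)&(P[...,2]>.037)&(P[...,2]<.055)&(hsv[...,1]<60)
X=P[m];r=cv2.minAreaRect((X[:,:2]*1000).astype(np.float32));print(len(X),r,np.percentile(X[:,2],[50,90]))
E
```

```text
[np.float64(0.0755), np.float64(0.0737), np.float64(-0.0004), np.float64(0.016), np.float64(0.012), np.float64(0.879)] rows 7.0
[np.float64(0.1178), np.float64(-0.0037), np.float64(0.0), np.float64(0.0), np.float64(0.0), np.float64(0.873)] rows 7.0
[np.float64(0.0), np.float64(0.0), np.float64(0.1), np.float64(0.0), np.float64(0.0), np.float64(0.0)] rows 2.4
210 ((-1.6558570861816406, 0.7311458587646484), (59.154090881347656, 113.65071105957031), 89.61616516113281) [0.04292092 0.04642421]
```

```bash
python3 -m jog '[[0.012,0.012,0,0.016,0.012,0.12],[0.024,0.024,0,0.016,0.012,0.24],[0.036,0.035,0,0.016,0.012,0.36],[0.048,0.047,0,0.016,0.012,0.48],[0.06,0.058,0,0.016,0.012,0.6],[0.07,0.069,0,0.016,0.012,0.72],[0.0755,0.0737,0,0.016,0.012,0.84],[0.0755,0.0737,0,0.016,0.012,0.879],[0.0755,0.0737,0,0.016,0.012,0.879]]' 0|egrep 'pos|width'
python3 -m jog '[[0.02,0,0,0,0,0.12],[0.04,-0.001,0,0,0,0.24],[0.06,-0.002,0,0,0,0.36],[0.08,-0.003,0,0,0,0.48],[0.1,-0.004,0,0,0,0.6],[0.118,-0.004,0,0,0,0.72],[0.118,-0.004,0,0,0,0.84],[0.118,-0.004,0,0,0,0.873],[0.118,-0.004,0,0,0,0.873],[0.118,-0.004,0,0,0,0.873]]'|egrep 'pos|width'
python3 -m jog '[[0,0,0,0,0,0],[0,0,0,0,0,0]]' >/dev/null
python3 -c "
from h import *
st();legs((.551,.157,.075,-45))"
```

```text
ee_pos: [0.5581, 0.0421, 0.1647]
width: -0.0003
ee_pos: [0.5444, 0.1576, 0.1655]
width: 0.0001
19.4 [0.5446 0.1575 0.1657] yaw -44.99 tilt [-0.019  0.002 -1.   ] F [-0.03  0.31 -0.47] w -0.0002 g 0.0
[np.float64(0.0052), np.float64(0.0063), np.float64(0.0906), np.float64(-0.015), np.float64(0.012), np.float64(0.0)] rows 2.2
```

```bash
python3 -m jog '[[0.005,0.006,0.01,-0.015,0.012,0],[0.005,0.006,0.04,-0.015,0.012,0],[0.005,0.006,0.07,-0.015,0.012,0],[0.005,0.006,0.0906,-0.015,0.012,0],[0.005,0.006,0.0906,-0.015,0.012,0],[0.005,0.006,0.0906,-0.015,0.012,0],[0.005,0.006,0.0906,-0.015,0.012,0],[0.005,0.006,0.0906,-0.015,0.012,0]]'
python3 - <<'E'
from h import *
st()
p,d=imaging.snapshot("scene");q,e=imaging.snapshot("top")
cv2.imwrite("pics/h8.png",np.hstack([cv2.resize(p[170:270,270:370],(400,400),interpolation=2),cv2.resize(q[120:220,200:300],(400,400),interpolation=2)]))
T,_=pose();print("rel O",T-[.638,.0175,0])
E
```

```text
time_s: 20.07
ee_pos: [0.5522, 0.1576, 0.0768]
orientation: [0.0, 0.924, 0.383, 0.002]
contact_force: [0.5, 0.6, 0.2]
width: 0.0004
finger_force: 0.0
20.07 [0.5522 0.1576 0.0768] yaw -44.98 tilt [ 0.003  0.001 -1.   ] F [0.55 0.61 0.19] w 0.0004 g 0.0
rel O [-0.08621832  0.14026484  0.07652043]
```

View pics/h8.png

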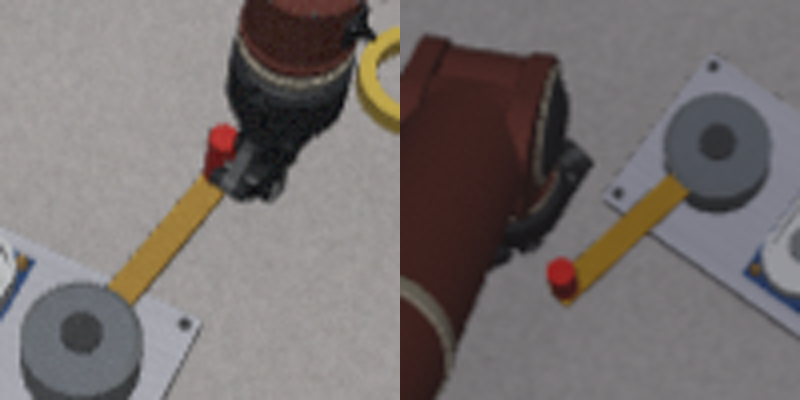

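The gripper stands shut behind the red knob: knob at crop (220,145) in the left view, (562,278) in the right. The path to it is clear, so I'm starting the sweep.

```bash
python3 -m jog '[[-0.004,-0.0005,0,0,0,-0.025],[-0.008,-0.0009,0,0,0,-0.05],[-0.012,-0.0012,0,0,0,-0.075],[-0.0161,-0.0014,0,0,0,-0.1],[-0.0201,-0.0015,0,0,0,-0.125],[-0.0242,-0.0015,0,0,0,-0.15],[-0.0282,-0.0014,0,0,0,-0.175],[-0.0322,-0.0012,0,0,0,-0.2],[-0.0362,-0.0009,0,0,0,-0.225],[-0.0403,-0.0005,0,0,0,-0.25]]'|egrep 'pos|force'
cat >> h.py <<'E'
O=np.array([.638,.0175])
def sw():
    s=telemetry.sense();T=np.array(s["ee_pos"]);F=np.array(s["contact_force"]);v=T[:2]-O;
    p,R=pose();y=R.as_matrix()[:,1];phi=np.degrees(np.arctan2(-y[1],-y[0]))%360;f=np.radians(phi);r=np.array([np.cos(f),np.sin(f)]);t=np.array([-r[1],r[0]])
    print(round(s["time_s"],2),"T",T.round(4),"radial",round(v@r,4),"tang",round(v@t,4),"toolphi-145.5 rad",round(np.radians(phi-145.5),3),"F t,r,z",round(F[:2]@t,2),round(F[:2]@r,2),round(F[2],2))
def knob():
    p,d=imaging.snapshot("scene");C=cloud(d,"scene");h=cv2.cvtColor(p,cv2.COLOR_BGR2HSV)
    m=((h[...,0]<6)|(h[...,0]>174))&(h[...,1]>170)&(h[...,2]>90)&(C[...,2]>.06)&(C[...,2]<.16)&(np.hypot(C[...,0]-O[0],C[...,1]-O[1])<.2)
    X=C[m];c=np.median(X,0)[:2] if len(X) else [0,0];print("knob px",m.sum(),"top z",np.percentile(X[:,2],[50,90,97]).round(4) if len(X)else"","swing~",(np.arctan2(c[1]-O[1],c[0]-O[0])%(2*np.pi))-np.radians(145.5))
E
python3 -c "
from h import *
sw();knob()"
```

```text
ee_pos: [0.521, 0.1305, 0.0749]
contact_force: [0.5, 5.5, 2.2]
finger_force: 2.4
21.0 T [0.521  0.1305 0.0749] radial 0.1582 tang -0.038 toolphi-145.5 rad 0.071 F t,r,z -5.0 2.37 2.17
knob px 22 top z [0.1271 0.1304 0.1312] swing~ -0.017644606831898724
```

```bash
python3 -m jog '[[-0.004,-0.0009,0,0,0,-0.025],[-0.0079,-0.0017,0,0,0,-0.05],[-0.0119,-0.0024,0,0,0,-0.075],[-0.016,-0.003,0,0,0,-0.1],[-0.02,-0.0035,0,0,0,-0.125],[-0.024,-0.0039,0,0,0,-0.15],[-0.0281,-0.0042,0,0,0,-0.175],[-0.0321,-0.0044,0,0,0,-0.2],[-0.0362,-0.0045,0,0,0,-0.225],[-0.0403,-0.0045,0,0,0,-0.25]]'|egrep 'force'
python3 -c "
from h import *
sw();knob()"
```

```text
contact_force: [2.4, 5.0, -0.9]
finger_force: 2.7
21.88 T [0.4976 0.0972 0.075 ] radial 0.157 tang -0.0374 toolphi-145.5 rad 0.32 F t,r,z -5.46 -0.93 -0.89
knob px 47 top z [0.1269 0.1316 0.1329] swing~ 0.23667438222023796
```

```bash
python3 -m jog '[[-0.004,-0.0009,0,0,0,-0.025],[-0.0079,-0.0017,0,0,0,-0.05],[-0.0119,-0.0024,0,0,0,-0.075],[-0.016,-0.003,0,0,0,-0.1],[-0.02,-0.0035,0,0,0,-0.125],[-0.024,-0.0039,0,0,0,-0.15],[-0.0281,-0.0042,0,0,0,-0.175],[-0.0321,-0.0044,0,0,0,-0.2],[-0.0362,-0.0045,0,0,0,-0.225],[-0.0403,-0.0045,0,0,0,-0.25]]'|egrep 'force'
python3 -c "
from h import *
sw();knob()"
```

```text
contact_force: [0.1, 10.9, 8.6]
finger_force: 5.9
22.77 T [0.4825 0.0645 0.0764] radial 0.1568 tang -0.0426 toolphi-145.5 rad 0.574 F t,r,z -10.9 0.19 8.61
knob px 55 top z [0.1289 0.133  0.1338] swing~ 0.4702109228957938
```

```bash
python3 -m jog '[[-0.004,-0.0009,0,0,0,-0.025],[-0.0079,-0.0017,0,0,0,-0.05],[-0.0119,-0.0024,0,0,0,-0.075],[-0.016,-0.003,0,0,0,-0.1],[-0.02,-0.0035,0,0,0,-0.125]]'|egrep 'force'
python3 -m jog '[[-0.004,-0.0009,0,0,0,-0.025],[-0.0079,-0.0017,0,0,0,-0.05],[-0.0119,-0.0024,0,0,0,-0.075],[-0.016,-0.003,0,0,0,-0.1],[-0.02,-0.0035,0,0,0,-0.125]]'|egrep 'force'
python3 -c "
from h import *
sw();knob()"
```

```text
contact_force: [-0.5, 8.8, 6.7]
finger_force: 4.8
contact_force: [-2.5, 10.7, 8.3]
finger_force: 5.8
23.65 T [0.4743 0.0239 0.0757] radial 0.1583 tang -0.0422 toolphi-145.5 rad 0.824 F t,r,z -10.97 0.12 8.28
knob px 56 top z [0.1335 0.1384 0.1394] swing~ 0.7292507574201812
```

```bash
python3 -m jog '[[-0.004,-0.0009,0,0,0,-0.025],[-0.0079,-0.0017,0,0,0,-0.05],[-0.0119,-0.0024,0,0,0,-0.075],[-0.016,-0.003,0,0,0,-0.1],[-0.02,-0.0035,0,0,0,-0.125]]'|egrep 'force'
python3 -m jog '[[-0.004,-0.0009,0,0,0,-0.025],[-0.0079,-0.0017,0,0,0,-0.05],[-0.0119,-0.0024,0,0,0,-0.075]]'|egrep 'force'
python3 -c "
from h import *
sw();knob()"
```

```text
contact_force: [-2.4, 5.8, 8.0]
finger_force: 3.4
contact_force: [-1.3, 4.7, 7.7]
finger_force: 2.6
24.37 T [ 0.4771 -0.0125  0.0756] radial 0.1592 tang -0.038 toolphi-145.5 rad 1.021 F t,r,z -4.79 -0.71 7.72
knob px 50 top z [0.1374 0.1405 0.1427] swing~ 0.9539323984526531
```

```bash
python3 -m jog '[[-0.002,-0.0005,0,0,0,-0.0125],[-0.004,-0.0009,0,0,0,-0.025],[-0.006,-0.0013,0,0,0,-0.0375],[-0.0079,-0.0017,0,0,0,-0.05],[-0.0099,-0.0021,0,0,0,-0.0625]]'|egrep 'force'
python3 -m jog '[[-0.002,-0.0005,0,0,0,-0.0125],[-0.004,-0.0009,0,0,0,-0.025],[-0.006,-0.0013,0,0,0,-0.0375],[-0.0079,-0.0017,0,0,0,-0.05],[-0.0099,-0.0021,0,0,0,-0.0625]]'|egrep 'force'
python3 -c "
from h import *
sw();knob()"
```

```text
contact_force: [-3.2, 2.0, 1.9]
finger_force: 0.0
contact_force: [-1.7, 1.0, 0.1]
finger_force: 0.0
25.25 T [ 0.4835 -0.033   0.0748] radial 0.1584 tang -0.0362 toolphi-145.5 rad 1.143 F t,r,z -1.74 0.94 0.09
knob px 49 top z [0.1362 0.1395 0.1403] swing~ 1.0893640174498822
```

```bash
python3 -m jog '[[-0.002,-0.0005,0,0,0,-0.0125],[-0.004,-0.0009,0,0,0,-0.025],[-0.006,-0.0013,0,0,0,-0.0375],[-0.0079,-0.0017,0,0,0,-0.05],[-0.0099,-0.0021,0,0,0,-0.0625]]'|egrep 'force'
python3 -m jog '[[-0.002,-0.0005,0,0,0,-0.0125],[-0.004,-0.0009,0,0,0,-0.025],[-0.006,-0.0013,0,0,0,-0.0375],[-0.0079,-0.0017,0,0,0,-0.05],[-0.0099,-0.0021,0,0,0,-0.0625]]'|egrep 'force'
python3 -c "
from h import *
sw();knob()"
```

```text
contact_force: [0.8, -0.3, 0.8]
finger_force: 0.0
contact_force: [-0.5, 0.5, 0.4]
finger_force: 0.0
26.13 T [ 0.4904 -0.0515  0.0749] radial 0.1587 tang -0.037 toolphi-145.5 rad 1.268 F t,r,z -0.74 0.06 0.39
knob px 52 top z [0.1207 0.1239 0.1248] swing~ 1.2330599245453069
```

```bash
python3 -m jog '[[0.01,0.003,0,0,0,0],[0.025,0.006,0,0,0,0],[0.03,0.006,0,0,0,0],[0.03,0.006,0,0,0,0]]'|egrep 'pos|force'
python3 -c "
from h import *
sw();knob();knob();knob()"
```

```text
ee_pos: [0.4752, -0.0218, 0.0748]
contact_force: [-0.4, 0.3, 0.1]
finger_force: 0.0
26.52 T [ 0.4752 -0.0218  0.0748] radial 0.1521 tang -0.0701 toolphi-145.5 rad 1.271 F t,r,z -0.43 0.12 0.12
knob px 49 top z [0.1209 0.1233 0.1243] swing~ 1.2328168467782894
knob px 43 top z [0.1211 0.124  0.1246] swing~ 1.2253158809042928
knob px 47 top z [0.1214 0.1249 0.1279] swing~ 1.2301174515812394
```

```bash
python3 -m jog '[[-0.01,-0.003,0,0,0,0],[-0.02,-0.005,0,0,0,0],[-0.026,-0.006,0,0,0,0],[-0.03,-0.006,0,0,0,0],[-0.03,-0.006,0,0,0,0]]'|egrep 'force'
python3 -m jog '[[-0.002,-0.0005,0,0,0,-0.0125],[-0.004,-0.0009,0,0,0,-0.025],[-0.004,-0.0009,0,0,0,-0.025]]'|egrep 'force'
python3 -m jog '[[-0.002,-0.0005,0,0,0,-0.0125],[-0.004,-0.0009,0,0,0,-0.025],[-0.004,-0.0009,0,0,0,-0.025]]'|egrep 'force'
python3 -c "
from h import *
sw();knob();knob()"
```

```text
contact_force: [0.5, 0.2, 0.4]
finger_force: 0.0
contact_force: [-1.2, 0.2, -0.8]
finger_force: 0.0
contact_force: [-2.4, 4.9, 2.2]
finger_force: 2.4
27.58 T [ 0.4924 -0.0567  0.0747] radial 0.1585 tang -0.0399 toolphi-145.5 rad 1.32 F t,r,z -5.27 -1.41 2.25
knob px 46 top z [0.1208 0.123  0.1241] swing~ 1.244252910352393
knob px 46 top z [0.1209 0.1241 0.1251] swing~ 1.243122612025429
```

```bash
python3 -m jog '[[-0.002,-0.0005,0,0,0,-0.0125],[-0.004,-0.0009,0,0,0,-0.025],[-0.004,-0.0009,0,0,0,-0.025]]'|egrep 'force'
python3 -c "
from h import *
sw();knob();knob()"
```

```text
contact_force: [-2.8, 4.3, 2.1]
finger_force: 2.6
27.93 T [ 0.4944 -0.0604  0.0747] radial 0.1585 tang -0.0397 toolphi-145.5 rad 1.344 F t,r,z -5.07 -0.89 2.1
knob px 46 top z [0.1205 0.1237 0.1245] swing~ 1.2615998267834958
knob px 51 top z [0.1206 0.1243 0.1252] swing~ 1.2693118832827537
```

```bash
python3 -m jog '[[0.01,0.003,0,0,0,0],[0.025,0.006,0,0,0,0],[0.04,0.006,0,0,0,0],[0.045,0.006,-0.03,0,0,0],[0.045,0.006,-0.07,0,0,0],[0.045,0.006,-0.11,0,0,0],[0.045,0.006,-0.13,0,0,0],[0.07,0.006,-0.13,0,0,0],[0.10,0.006,-0.13,0,0,0],[0.10,0.006,-0.13,0,0,0]]'|egrep 'pos|force'
python3 -m jog '[[0,0,0,0,0,0],[0,0,0,0,0,0],[0,0,0,0,0,0]]'>/dev/null
python3 - <<'E'
from h import *
st();knob();knob()
for n in("scene","top"):
    p,d=imaging.snapshot(n);C=cloud(d,n)
    a=np.radians(-34.5);ex=np.array([np.cos(a),np.sin(a)]);ey=np.array([-ex[1],ex[0]]);N=np.array([.581,-.0645])
    P=np.dstack([(C[...,:2]-N)@ex,(C[...,:2]-N)@ey,C[...,2]]);hsv=cv2.cvtColor(p,cv2.COLOR_BGR2HSV)
    m=(abs(P[...,0])<.075)&(abs(P[...,1])<.036)&(P[...,2]>.037)&(P[...,2]<.055)&(hsv[...,1]<60)
    X=P[m];r=cv2.minAreaRect((X[:,:2]*1000).astype(np.float32));print(n,len(X),r,np.percentile(X[:,2],[10,50,90]))
    y=(hsv[...,0]>15)&(hsv[...,0]<28)&(hsv[...,1]>120)&(C[...,2]>.05)&(C[...,2]<.1)&(np.hypot(C[...,0]-O[0],C[...,1]-O[1])<.18);print("arm top z",y.sum(),np.percentile(C[y][:,2],[25,50,75]))
    d0=np.load(f"pics/{n}0.npy");C0=cloud(d0,n);h0=cv2.cvtColor(cv2.imread(f"pics/{n}0.png"),cv2.COLOR_BGR2HSV)
    y=(h0[...,0]>15)&(h0[...,0]<28)&(h0[...,1]>120)&(C0[...,2]>.05)&(C0[...,2]<.1)&(np.hypot(C0[...,0]-O[0],C0[...,1]-O[1])<.18);print("  at start",y.sum(),np.percentile(C0[y][:,2],[25,50,75]))
E
```

```text
ee_pos: [0.4295, 0.0196, 0.2053]
contact_force: [-0.9, -0.3, -0.0]
finger_force: 0.0
29.12 [0.4337 0.0147 0.2049] yaw 42.32 tilt [ 0.001 -0.001 -1.   ] F [-0.24 -0.01 -0.45] w -0.0003 g 0.0
knob px 45 top z [0.1211 0.124  0.1246] swing~ 1.2654334992431404
knob px 42 top z [0.1208 0.1236 0.1245] swing~ 1.2641596594858662
scene 170 ((-1.767669677734375, 1.5374279022216797), (58.84860610961914, 112.55394744873047), 89.74067687988281) [0.03844803 0.04287927 0.04661945]
arm top z 272 [0.06395143 0.06575907 0.0670328 ]
  at start 268 [0.07083813 0.07244011 0.07382768]
top 94 ((18.708513259887695, 0.73614501953125), (79.2286605834961, 58.430599212646484), 0.03844098374247551) [0.03812573 0.04377261 0.04717753]
arm top z 29 [0.06469927 0.06587299 0.06884214]
  at start 235 [0.07096823 0.07286557 0.07488014]
```

```bash
python3 -c "
from h import *
print(order.close_job())"
```

```text
the job is handed in; nothing more can be done
None
```

The job is handed in at about 29 s of robot time: the chrome cover sits in the nest about 2 mm off centre by camera, and the clamp handle is standing free in its notch at swing about 1.26, lift about −7 mm; the peak measured push was about 14 N, pad pressure on the cover wasn't measured directly, and no verdict came back.

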